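# Fill the reading station's pockets and hold the probe rod centred in its guide

### The arm

A 7-joint arm with a two-finger parallel gripper is mounted at the origin on the work surface. World frame = base frame: x ahead of the robot, y to its left, z up, the work surface at z = 0. Lengths are in mm, angles in rad, forces in N, time in s.
With the tool pointing down it reaches from about 350 to 900 mm from the base axis. Payload 19.9 kg.
Tool frame: the origin (TCP) lies on the centre line of the jaws, within the pads' length; the fingertips stand 22 mm ahead of it and the grasp point (between the pads) lies 3 mm ahead of it; z points along the fingers, x is the direction in which the jaws open and shut, and the axes are right-handed (so a half turn about z gives the same grasp; the last joint's range is limited). The gripper opens to 85 mm and grips with 20 to 120 N. Pads are 22 mm wide; open, the fingers measure 114 mm over their backs; the gripper's body (76 mm by 85 mm) begins 54 mm behind the grasp point. The pads swing forward as they close: fully open they stand 13 mm farther back than shut.
Start: joints at [1.23, 0.417, -0.01, 1.614, 0.005, 1.111, -0.053], TCP at [183.98, -597.29, 253.26] pointing down, gripper open.
Joint ranges: [-2.81, 2.81], [-0.39, 2.02], [-1.27, 1.25], [0.06, 2.57], [-1.19, 4.33], [0.19, 2], [-2.82, 2.82]. Speed limits (rad/s): [1.89, 1.89, 2.39, 2.39, 3.01, 3.01, 3.01].

### API

Orientations are given as a unit quaternion [x, y, z, w].
In Python, from workcell import read_state, camera, camera_info, hand_in gives the robot as it stands. The module is installed in compiled form; this text tells all that it offers.
- The arm moves only by the tool send_rows, never from a script. Its argument "rows" is a list that holds one entry, the list of rows, each a list of 5 numbers: the shift along the tool's x, y, z in mm, then the turn about the tool's z in degrees, then the finger opening in mm, from 0 to 85.4. In form: [[[x, y, z, roll, hand], ...]]. A call has 1 to 8 rows; each row is the pose to reach, as a shift and turn from the pose measured when the call began, along the tool's axes at that moment; what a row does not reach only later rows make up. A row lasts 1/8 s, in which the tool goes at most 62.5 mm and 10.7 degrees, less where a joint would pass 70% of its speed; a pose out of reach is approached as far as the arm can. A call with a gripper value outside its range is refused whole. The fingers move at their own pace and stop on an object; the grip force is fixed at half the most. Time passes only in rows, so rows that repeat a pose let the fingers close. It gives the time, the measured TCP pose, the force and the opening at its end, in the units of the state.
- read_state(): the state, without advancing time (a new reading comes with each control period).
- camera(name): name is "side" or "top"; returns the picture (420x560x3 uint8, red, green, blue); there is no depth.
- camera_info(name): a dict with "camera_matrix" (3x3 intrinsics, pixels), "extrinsics" (4x4, takes a point from world to camera coordinates). Camera axes: x right, y down, z forward; pixel columns grow to the right and rows downward; lengths in mm; the calibration is good to about 2 mm. A picture is of the moment at which its call begins. camera_info takes no time and is no camera call.
- hand_in(): hands the job in, once; it reports no verdict.
The state is a dict: "time": time; "q": joint angles; "qvel": joint speeds; "joint_efforts": joint torques, N m; "tool_pos": TCP position; "eef_rot": TCP orientation; "force": force on the tool from outside, world axes, zero at the start; "torque": the same for the moment, N m; "gripper_width": finger opening in mm.
Only numpy, scipy, OpenCV 4.12 (cv2) and the standard library are available. Lean on these libraries where they do the work, as an engineer would, in place of code of your own. Each camera call takes 0.05 s, during which the arm holds its last target.

### The job

Set up the reading station: stand the two corked glass vials in the white block's two round pockets, fully down, filling first the pocket next to the guide arm (one stud) and then the outer one (two studs). Then take the probe by its black handle out of its stand and lower its steel rod, upright, through the hole in the guide arm until about half the rod's bare length is below the top of the hole, without ever touching the guide arm, the jar or any other part of the station with it; finish while still holding it there, still and centred in the hole, do not let go, and leave the bottle, the dishes and the tool tub where they are.

Things in the scene. Friction and masses are not known exactly. Their poses are not given: they have to be found in the camera images.
- vial_a: one of two identical corked vials standing loose on the bench: clear glass body 30 mm in diameter, straight up to 50 mm, neck 20 mm in diameter, cork 22 to 23 mm in diameter from 62 mm to the top at 92 mm; 60 g. Grasp it by the cork. Origin: centre of its underside, z up along its axis. Either vial may go in either pocket
- vial_b: the other, identical vial
- probe: probe: bare straight steel rod 8 mm in diameter and 110 mm long, its end rounded off by a 4 mm taper, below a round black plastic handle 20 mm in diameter and 55 mm long; about 60 to 130 g. Origin: the centre of the rod's lower end, z up along the rod, so the handle spans z = 110 to 165 mm. It starts hanging upright in the probe stand, the handle's underside resting on the stand's top plate, with up to 3 mm of side play
- probe_mid (a point): point on the probe's axis half way up the bare rod, 55 mm above its lower end
- probe_stand: fixed probe stand: round steel foot 80 mm in diameter, two thin posts and a white top plate 50 x 60 mm, its top 125 mm above the bench, with a 14 mm hole at its centre. Origin: centre of the underside on the bench, z up, hole on the z axis
- station: fixed station, turned up to 0.3 rad. Along its y: white block 84 x 190 mm, 30 mm high, from y = -140 to 50 mm, with two round pockets 36 mm in diameter, 22 mm deep; at y = 105 mm a glass jar (52 mm across, rim 70 mm and inner floor 16 mm above the bench) under the guide arm. Origin: on the bench at the row's middle; x away from the robot, y to its left, towards the guide arm, z up
- guide: the station's fixed guide arm: aluminium plate 64 x 56 mm, 12 mm thick, top 115 mm above the bench, with a vertical hole 20 mm in diameter; it is carried by a post 16 x 24 mm on the station's +x side, 46 mm from the hole's axis. Origin: on the hole's axis at the plate's underside, 103 mm above the bench
- pocket1 (a point): centre of the floor of the pocket next to the guide arm (one stud at its robot side), 8 mm above the bench, 22 mm below the block's top
- pocket2 (a point): centre of the floor of the outer pocket (two studs), 90 mm from the first, same height
- guide_top (a point): centre of the guide hole at the plate's upper face, 115 mm above the bench; the hole's axis is vertical, 20 mm in diameter, and goes through the 12 mm plate
- amber_bottle: bystander: amber bottle 60 mm in diameter, 146 mm high with its paper-white stopper; origin at the centre of its underside
- dish_stack: bystander: stack of four flat glass dishes with steel lids, 94 mm in diameter, 68 mm high; origin at the centre of its underside
- tool_tub: bystander: white tub with thin steel tools in it, 98 mm across its rim, 80 mm high (the tools reach 117 mm); origin at the centre of its underside
Things that resemble listed ones, but are neither listed nor needed, are in the scene too. Leave any orange look-alike of the vial_b alone.

How it is judged (in metres and radians):
On the way, in this order (a step that is already met when the one before it is completed fails the run):
1. a vial stands released, fully down in the pocket next to the guide arm, the outer pocket still empty (((horizontal distance between vial_a and pocket1 below 0.006 m and z of vial_a in the frame of pocket1 below 0.004 m and angle between vial_a's own z axis and vertical below 0.08 rad and contact force between the fingers and vial_a below 0.1 N and not (horizontal distance between vial_b and pocket2 below 0.02 m and z of vial_b in the frame of pocket2 below 0.03 m)) or (horizontal distance between vial_b and pocket1 below 0.006 m and z of vial_b in the frame of pocket1 below 0.004 m and angle between vial_b's own z axis and vertical below 0.08 rad and contact force between the fingers and vial_b below 0.1 N and not (horizontal distance between vial_a and pocket2 below 0.02 m and z of vial_a in the frame of pocket2 below 0.03 m)))), for 0.2 s.
2. the other vial stands released, fully down in the outer pocket too (((horizontal distance between vial_a and pocket1 below 0.006 m and z of vial_a in the frame of pocket1 below 0.004 m and angle between each of vial_a, vial_b's own z axis and vertical below 0.08 rad and contact force between the fingers and vial_a below 0.1 N and horizontal distance between vial_b and pocket2 below 0.006 m and z of vial_b in the frame of pocket2 below 0.004 m and contact force between the fingers and vial_b below 0.1 N) or (horizontal distance between vial_b and pocket1 below 0.006 m and z of vial_b in the frame of pocket1 below 0.004 m and angle between each of vial_b, vial_a's own z axis and vertical below 0.08 rad and contact force between the fingers and vial_b below 0.1 N and horizontal distance between vial_a and pocket2 below 0.006 m and z of vial_a in the frame of pocket2 below 0.004 m and contact force between the fingers and vial_a below 0.1 N))), for 0.2 s.
3. the held probe rod is through the guide hole, half way down and centred, with both vials seated (((horizontal distance between vial_a and pocket1 below 0.006 m and z of vial_a in the frame of pocket1 below 0.004 m and angle between each of vial_a, vial_b's own z axis and vertical below 0.08 rad and contact force between the fingers and vial_a below 0.1 N and horizontal distance between vial_b and pocket2 below 0.006 m and z of vial_b in the frame of pocket2 below 0.004 m and contact force between the fingers and vial_b below 0.1 N) or (horizontal distance between vial_b and pocket1 below 0.006 m and z of vial_b in the frame of pocket1 below 0.004 m and angle between each of vial_b, vial_a's own z axis and vertical below 0.08 rad and contact force between the fingers and vial_b below 0.1 N and horizontal distance between vial_a and pocket2 below 0.006 m and z of vial_a in the frame of pocket2 below 0.004 m and contact force between the fingers and vial_a below 0.1 N)) and z of probe in the frame of guide_top between -0.075 and -0.035 m and horizontal distance between each of probe, probe_mid and guide_top below 0.004 m and angle between probe's own z axis and vertical below 0.07 rad and contact force between the fingers and probe above 1 N and contact force between probe and station below 0.1 N and linear speed of probe below 0.02 m/s), for 0.3 s.
At the end, for the whole second after the job is handed in: Both vials upright, released, on the pocket floors (6 mm sideways, 4 mm up). Probe still held, at rest, upright (4 degrees), touching nothing of the station; rod end 35 to 75 mm below the top of the guide hole; rod end and rod midpoint within 4 mm of the hole axis (all of step 3); the arm keeps its last pose, push and grip.
It fails at once if the probe touches the guide arm, the jar or any other part of the station (contact force between probe and station above 0.2 N).
It fails at once if the amber bottle is moved by more than 20 mm or tipped (distance of amber_bottle from where it was at the start of the episode above 0.02 m or angle between amber_bottle's own z axis and vertical above 0.3 rad).
It fails at once if the stack of dishes is moved by more than 20 mm or tipped (distance of dish_stack from where it was at the start of the episode above 0.02 m or angle between dish_stack's own z axis and vertical above 0.3 rad).
It fails at once if the white tub of tools is moved by more than 20 mm or tipped (distance of tool_tub from where it was at the start of the episode above 0.02 m or angle between tool_tub's own z axis and vertical above 0.3 rad).
It also fails if it takes over 72 s, if anything falls off the work surface, if the arm or the gripper's body presses on something with over 40 N, if the wrist force passes 120 N, or if a joint passes its speed limit or range.

## Working session

There is one attempt and no reset: what is moved stays moved. The work goes in short steps, Python scripts to look and compute and a tool call to move; the robot and the scene stay as the last step left them, time stands still between calls to the robot, and variables do not carry over. Pictures are saved under pics/ and viewed, and the job is handed in when it is done.

Besides the shell and the picture viewer there is one more tool, called after "Request:" by a JSON object that holds its "api" and its "payload", one argument or row to a line. send_rows: Moves the arm, as the interface text tells. Its arguments: {"type":"object","properties":{"rows":{"type":"array"}},"required":["rows"]}

```bash
mkdir -p pics; ls; python3 - <<'E'
from workcell import *
import cv2,json
s=read_state();print({k:s[k] for k in('time','tool_pos','eef_rot','gripper_width','force')})
for n in('side','top'):
    i=camera_info(n);print(n,i)
    cv2.imwrite(f'pics/{n}0.png',camera(n)[:,:,::-1])
E
```

```text
pics
{'time': 0.0, 'tool_pos': array([ 183.87094415, -597.00468769,  252.66759484]), 'eef_rot': array([ 8.04466179e-01, -5.93998138e-01, -5.15254695e-04, -3.36063048e-04]), 'gripper_width': 85.54273525095876, 'force': array([-0.60336581,  0.2331008 ,  0.01394944])}
side {'camera_matrix': array([[418.9085634 ,   0.        , 280.09168646],
       [  0.        , 418.9085634 , 212.12887377],
       [  0.        ,   0.        ,   1.        ]]), 'extrinsics': array([[-7.45757805e-01, -6.66217078e-01, -3.17131516e-04,
         3.87170446e+02],
       [-4.81044633e-01,  5.38806529e-01, -6.91580498e-01,
         3.31700781e+02],
       [ 4.60913611e-01, -5.15599000e-01, -7.22299324e-01,
         7.45374719e+02],
       [ 0.00000000e+00,  0.00000000e+00,  0.00000000e+00,
         1.00000000e+00]])}
top {'camera_matrix': array([[408.99359154,   0.        , 281.99105817],
       [  0.        , 408.99359154, 201.78494821],
       [  0.        ,   0.        ,   1.        ]]), 'extrinsics': array([[ 1.03834774e-02, -9.99823951e-01,  1.56285276e-02,
        -2.83506592e+01],
       [-9.95716771e-01, -1.17742616e-02, -9.17032084e-02,
         5.34380334e+02],
       [ 9.18710785e-02, -1.46093888e-02, -9.95663734e-01,
         1.03639418e+03],
       [ 0.00000000e+00,  0.00000000e+00,  0.00000000e+00,
         1.00000000e+00]])}
```

View pics/side0.png

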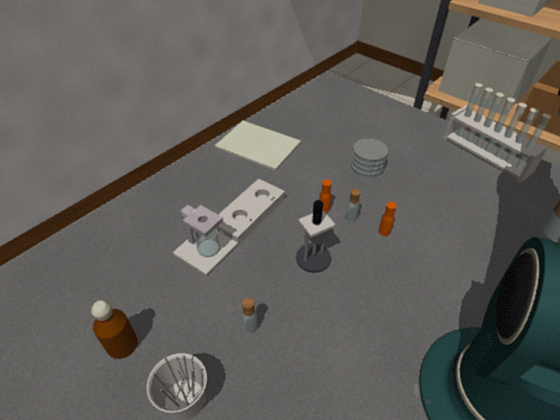

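View pics/top0.png

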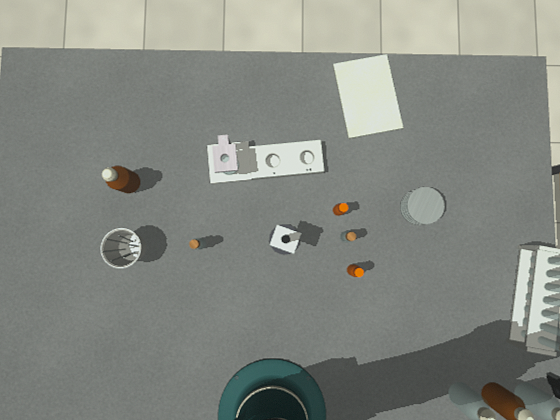

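The side view shows clear corked vials at about (249,315) and (353,206), and orange look-alikes at (326,197) and (388,219). In the top view the clear ones are at (194,244) and (349,236), and the orange ones at (342,209) and (357,271). The station is at (265,160), with the guide at its left end, and the probe stand is at (285,239). I'll enlarge these areas to confirm.

```bash
python3 - <<'E'
import cv2,numpy as np
t=cv2.imread('pics/top0.png');s=cv2.imread('pics/side0.png')
def c(im,x0,y0,w,h,k,n): cv2.imwrite(f'pics/{n}.png',cv2.resize(im[y0:y0+h,x0:x0+w],None,fx=k,fy=k,interpolation=cv2.INTER_CUBIC))
a=cv2.resize(t[130:190,200:335],(800,356),interpolation=cv2.INTER_CUBIC)
b=cv2.resize(t[195:285,260:380],None,fx=5,fy=5,interpolation=cv2.INTER_CUBIC)
cv2.imwrite('pics/c1.png',a)
cv2.imwrite('pics/c2.png',b)
c(s,165,160,240,180,3.3,'c3')
E
```

```text
(no output)
```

View pics/c1.png

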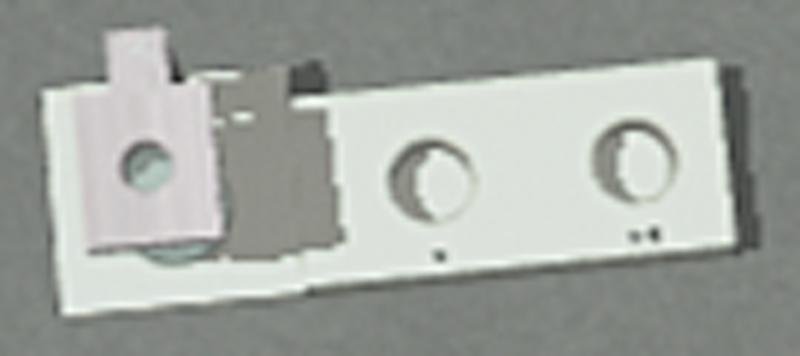

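View pics/c2.png

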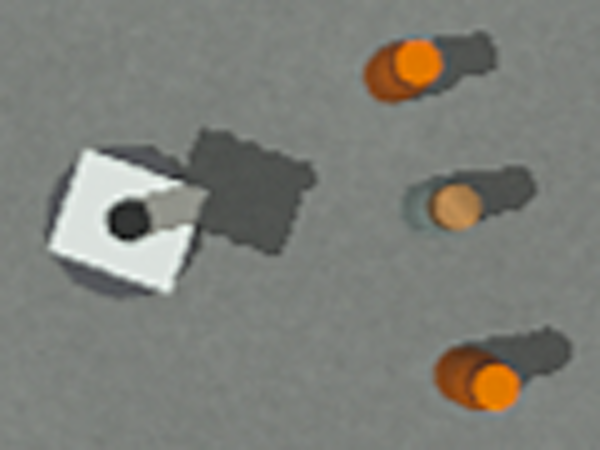

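View pics/c3.png

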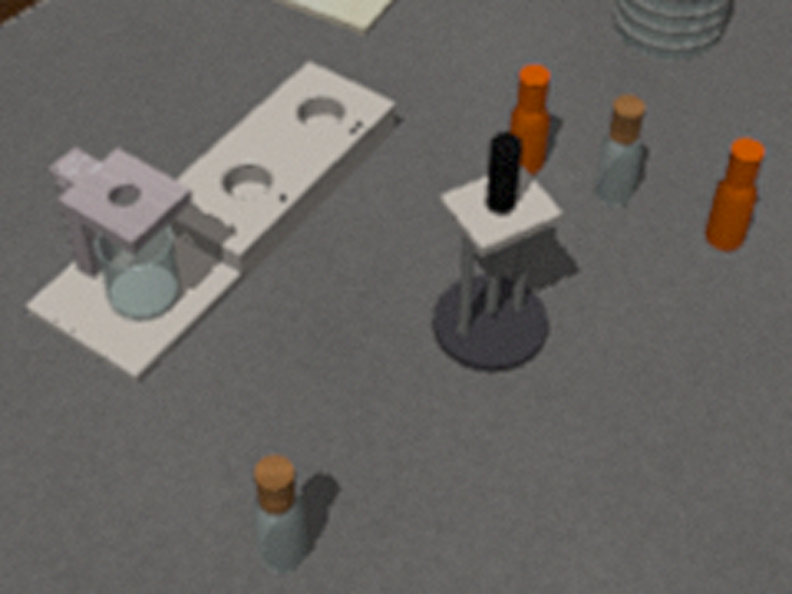

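The crops confirm it: the clear glass vials with brown corks are the ones meant, and the fully orange ones are look-alikes. One stud sits by the pocket nearer the guide. Next I'll measure positions.

```bash
cat > h.py <<'E'
import numpy as np,cv2
from workcell import *
I={n:camera_info(n) for n in('side','top')}
def ray(n,p):
    K=I[n]['camera_matrix'];E=I[n]['extrinsics'];R=E[:3,:3];t=E[:3,3]
    return -R.T@t, R.T@np.linalg.solve(K,[p[0],p[1],1.])
def plane(n,p,z):
    c,d=ray(n,p);return c+d*(z-c[2])/d[2]
def proj(n,X):
    K=I[n]['camera_matrix'];E=I[n]['extrinsics'];q=K@(E[:3,:3]@np.asarray(X,float)+E[:3,3]);return q[:2]/q[2]
def tri(ps,pt):
    c1,d1=ray('side',ps);c2,d2=ray('top',pt)
    A=np.c_[d1,-d2];s=np.linalg.lstsq(A,c2-c1,rcond=None)[0]
    a=c1+s[0]*d1;b=c2+s[1]*d2;return (a+b)/2,np.linalg.norm(a-b)
def blob(m,box):
    x0,y0,w,h=box;z=np.zeros_like(m);z[y0:y0+h,x0:x0+w]=m[y0:y0+h,x0:x0+w]
    n,l,st,c=cv2.connectedComponentsWithStats(z)
    k=1+np.argmax(st[1:,4]);return c[k],st[k],(l==k).astype(np.uint8)
np.set_printoptions(precision=1,suppress=True)
E
python3 - <<'E'
from h import *
t=cv2.imread('pics/top0.png');s=cv2.imread('pics/side0.png')
def cork(im):
    h=cv2.cvtColor(im,cv2.COLOR_BGR2HSV);return cv2.inRange(h,(5,90,90),(22,210,255))
ht=cork(t);
for b in((185,235,20,20),(340,227,20,20)):
    c,st,_=blob(ht,b);print('cork top',c,st,plane('top',c,92))
hs=cork(s)
for b in((240,293,20,25),(345,185,20,25)):
    c,st,m=blob(hs,b)
    ys,xs=np.nonzero(m);print('cork side',c,st,'mid-cork z77',plane('side',c,77))
g=cv2.cvtColor(t,cv2.COLOR_BGR2GRAY)
c,st,_=blob((g<50).astype(np.uint8),(278,230,16,16));print('probe top',c,st,plane('top',c,180))
g2=cv2.cvtColor(s,cv2.COLOR_BGR2GRAY)
c,st,_=blob((g2<40).astype(np.uint8),(308,195,20,32));print('probe side',c,st,plane('side',c,152))
# stand plate
c,st,m=blob((g>190).astype(np.uint8),(266,220,36,36));r=cv2.minAreaRect(np.argwhere(m)[:,::-1].astype(np.float32));print('plate',r,plane('top',r[0],125))
print('plate ends', [plane('top',p,125)[:2] for p in cv2.boxPoints(r)])
# pockets
K=6
up=cv2.resize(g[130:190,200:335],None,fx=K,fy=K,interpolation=cv2.INTER_CUBIC)
print(g[150:172,262:288]);print(g[148:168,220:236])
E
```

```text
cork top [193.6 243.7] [189 240  10   9  70] [424.9 189.6  92. ]
cork top [350.5 235.9] [346 232  10   9  75] [ 447.5 -188.    92. ]
cork side [247.5 303. ] [242 298  12  11 107] mid-cork z77 [433.2 188.7  77. ]
cork side [355. 192.] [351 189   9   7  53] mid-cork z77 [ 456.3 -198.8   77. ]
probe top [285.1 238.8] [282 236   8   7  28] [438.9 -27.9 180. ]
probe side [317.2 211.6] [313 200  10  24 192] [442.3 -27.7 152. ]
plate ((284.99078369140625, 238.5261688232422), (25.294328689575195, 21.0786075592041), 19.44003677368164) [439.6 -28.8 125. ]
plate ends [array([425.9,   6.9]), array([472.3,  -8.8]), array([453.2, -64.7]), array([407. , -48.7])]
[[222 222 223 222 223 222 223 223 222 223 223 223 223 223 223 222 223 223
  222 223 223 223 222 222 223 222]
 [222 222 223 222 223 222 223 223 223 226 225 225 224 223 223 223 222 222
  223 222 223 223 223 222 222 222]
 [223 222 223 223 223 224 226 229 228 224 222 226 227 226 226 224 223 223
  223 222 223 222 223 223 223 223]
 [223 223 222 223 225 228 224 213 198 176 169 171 186 212 226 226 225 224
  223 223 222 222 224 223 223 223]
 [223 22
[... 2595 characters left out ...]
 197 213 211 213 211 210 220]
 [145 115 143 132 154 189 195 193 188 199 211 211 213 211 209 219]
 [155 111 152 172 186 195 190 190 191 201 212 210 213 210 210 217]
 [180 127 157 194 193 192 189 186 196 207 211 210 211 213 210 217]
 [203 183 175 179 183 184 188 204 210 209 209 209 212 212 210 217]
 [205 206 201 190 185 194 203 215 213 209 209 209 213 212 210 217]
 [203 204 206 202 201 205 210 216 212 208 208 209 211 213 209 217]
 [202 203 206 202 206 207 209 212 211 208 206 208 211 212 211 215]
 [204 203 204 202 204 204 208 211 212 209 207 207 210 212 210 214]
 [203 201 204 202 204 204 208 211 212 209 206 208 211 213 209 212]
 [202 203 204 202 204 205 207 213 213 210 206 206 210 212 211 211]]
```

```bash
cat >> h.py <<'E'
def rim(g,c,rx,thr,n=72,lo=0.6,hi=1.5):
    """outermost crossing along radii (coming from outside) -> ellipse"""
    pts=[]
    for a in np.linspace(0,2*np.pi,n,endpoint=False):
        r=np.arange(rx*hi,rx*lo,-0.1)
        x=(c[0]+r*np.cos(a)).astype(np.float32);y=(c[1]+r*np.sin(a)).astype(np.float32)
        v=cv2.remap(g,x[None],y[None],cv2.INTER_LINEAR)[0].astype(float)
        k=np.nonzero(v<thr)[0]
        if len(k): pts.append((x[k[0]],y[k[0]]))
    p=np.array(pts,np.float32);return cv2.fitEllipse(p),len(p)
E
python3 - <<'E'
from h import *
t=cv2.imread('pics/top0.png');s=cv2.imread('pics/side0.png')
g=cv2.cvtColor(t,cv2.COLOR_BGR2GRAY);g2=cv2.cvtColor(s,cv2.COLOR_BGR2GRAY)
for c,r,z,th in(((272.6,160.3),7.5,30,205),((307,157),7.5,30,205),((225,158),4.3,115,185)):
    for th_ in (th,th-15):
        e,n=rim(g,c,r,th_,hi=1.35);print('top',e,n,plane('top',e[0],z))
for c,r,z,lo in(((165+247/3.3,160+181/3.3),6,30,.5),((165+321/3.3,160+111/3.3),6,30,.5),((165+124/3.3,160+195/3.3),4,115,.5)):
    x,y=int(c[0]),int(c[1]);bg=np.median(g2[y-12:y+12,x-12:x+12]);
    try:
      e,n=rim(g2,c,r*1.2,bg-20,hi=1.4,lo=.4);print('side',bg,e,n,plane('side',e[0],z))
    except Exception as x: print(x)
print(g2[205:232,190:216])
for c in((165+124/3.3,160+195/3.3),):print(c)
E
```

```text
top ((272.0536193847656, 159.84799194335938), (14.7689847946167, 15.117981910705566), 54.05743408203125) 58 [643.6   4.7  30. ]
top ((272.1596984863281, 159.90379333496094), (14.330937385559082, 14.622267723083496), 84.54733276367188) 51 [643.4   4.4  30. ]
top ((306.5001220703125, 156.63369750976562), (14.777886390686035, 15.153155326843262), 94.80231475830078) 67 [653.3 -85.1  30. ]
top ((306.4703063964844, 156.5786895751953), (14.229593276977539, 14.454747200012207), 88.56562805175781) 59 [653.5 -85.   30. ]
top ((223.80442810058594, 157.20306396484375), (8.201658248901367, 9.483569145202637), 57.802791595458984) 53 [631.8 119.2 115. ]
top ((223.92189025878906, 157.33544921875), (8.158199310302734, 8.846033096313477), 56.760738372802734) 39 [631.4 118.9 115. ]
side 180.0 ((239.706787109375, 215.1230926513672), (12.27955150604248, 16.94918441772461), 96.35897827148438) 48 [641.9   9.4  30. ]
side 180.0 ((262.47412109375, 194.9674530029297), (12.70844554901123, 16.834247589111328), 109.53387451171875) 50 [649.2 -78.4  30. ]
side 156.0 ((202.11863708496094, 218.73040771484375), (7.00
[... 2361 characters left out ...]
  66]
 [ 96 102 118 134 150 156 153 154 157 157 157 158 155 154 153 153 153 152
  155 154 156 153 129  88  67  66]
 [ 94  97  98 102 121 143 151 156 155 156 155 157 157 156 155 155 152 153
  153 155 149 129  90  66  67  77]
 [ 78  88  95  97  98 106 128 145 153 155 153 151 155 157 158 155 158 156
  158 144 122  90  70  70  78  91]
 [ 74  78  82  94  96  97 100 116 134 142 149 158 151 152 155 154 159 159
  149 121  81  69  71  82  93 115]
 [ 79  78  75  85  98 105  93  96 104 118 135 149 155 154 155 156 158 144
  121  84  69  72  80  99 106 116]
 [ 84  72  74  80  97  99  88  95  94  97 107 129 147 153 157 151 136 103
   73  70  70  85  99 110 106 109]]
(202.57575757575756, 219.0909090909091)
```

```bash
cat >> h.py <<'E'
def go(x,y,z,yaw=None):
    """print tool-axes shift to bring TCP to world xyz; yaw = world angle(deg) of tool x"""
    from scipy.spatial.transform import Rotation as Ro
    s=read_state();R=Ro.from_quat(s['eef_rot']).as_matrix()
    d=R.T@(np.array([x,y,z])-s['tool_pos'])
    a=np.degrees(np.arctan2(R[1,0],R[0,0]));
    roll=None if yaw is None else (a-yaw+90)%180-90
    print('t',round(s['time'],2),'tcp',s['tool_pos'],'yaw',round(a,1),'tilt',round(np.degrees(np.arccos(-R[2,2])),2),'w',round(s['gripper_width'],1),'F',s['force'],'shift',d,'roll',roll)
E
python3 - <<'E'
from h import *
print(ray('top',(0,0))[0],ray('side',(0,0))[0])
for ps,pt in(((355.3,192.1),(350.5,235.9)),((248.3,301.8),(193.6,243.7)),((202.1,218.7),(223.85,157.25)),((239.7,215.1),(272.1,159.9)),((262.5,195),(306.5,156.6))):
    print(tri(ps,pt),plane('side',ps,92),plane('top',pt,92))
go(449,-190,160,-84)
E
```

```text
[ 437.2   -6.9 1081.3] [104.7 463.5 767.9]
(array([ 448.5, -187.8,   89.3]), np.float64(2.0812238561087857)) [ 448.  -184.6   92. ] [ 447.6 -187.9   92. ]
(array([426.1, 190.7,  90.9]), np.float64(2.801703572810279)) [426.7 191.9  92. ] [425.  189.6  92. ]
(array([633.1, 120.3, 112.4]), np.float64(2.52547062536914)) [650.8 110.3  92. ] [636.3 122.1  92. ]
(array([645.4,   5.3,  24.2]), np.float64(1.9576385696156369)) [596.8  47.5  92. ] [631.3   3.9  92. ]
(array([655.7, -85.6,  20.5]), np.float64(0.8195654664666393)) [603.3 -32.8  92. ] [640.6 -80.5  92. ]
t 0.1 tcp [ 183.9 -597.1  252.7] yaw -72.9 tilt 0.06 w 85.8 F [0.6 0.4 0.4] shift [-310.9 -373.2   93. ] roll 11.119009367077155
```

Request:
{"api": "send_rows", "payload": {
  "rows": [
    [[-50,-60,10,3,60],[-100,-120,25,6,60],[-150,-180,45,9,60],[-200,-240,60,11,60],[-250,-300,80,11,60],[-290,-350,93,11,60],[-310,-373,93,11,60],[-310,-373,93,11,60]]
  ]
}}

```text
time: 1.1
tool_pos: [449.8, -188.9, 159.7]
eef_rot: [0.744, -0.668, -0.001, -0.0]
force: [1.4, -0.8, -0.3]
gripper_width: 59.8
```

```bash
python3 - <<'E'
from h import *
go(448,-186.5,80,-84)
for n in('side','top'): cv2.imwrite(f'pics/{n}1.png',camera(n)[:,:,::-1])
s=cv2.imread('pics/side1.png');t=cv2.imread('pics/top1.png')
cv2.imwrite('pics/m1.png',np.hstack([cv2.resize(s[100:240,300:420],(480,560)),cv2.resize(t[180:290,300:400],(310,341)) if 0 else cv2.resize(t[170:310,300:380],(320,560))]))
E
```

```text
t 1.1 tcp [ 449.8 -188.9  159.7] yaw -83.9 tilt 0.07 w 59.8 F [ 1.4 -0.8 -0.3] shift [-2.5  1.5 79.7] roll 0.14266476912628434
```

View pics/m1.png

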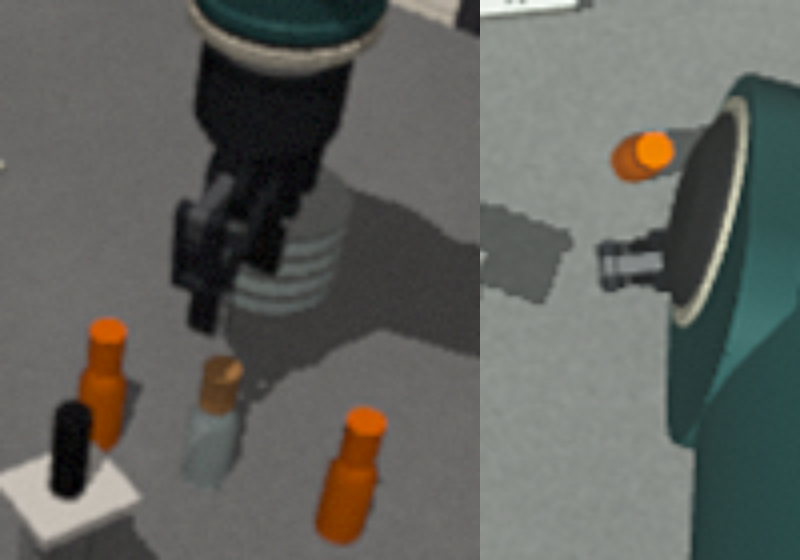

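Request:
{"api": "send_rows", "payload": {
  "rows": [
    [[-2.5,1.5,30,0,60],[-2.5,1.5,60,0,60],[-2.5,1.5,77,0,60],[-2.5,1.5,78,0,60],[-2.5,1.5,78,0,10],[-2.5,1.5,78,0,10],[-2.5,1.5,78,0,10],[-2.5,1.5,78,0,10]]
  ]
}}

```text
time: 2.2
tool_pos: [450.1, -183.1, 82.0]
eef_rot: [0.746, -0.666, -0.001, -0.001]
force: [-0.1, 0.7, 7.6]
gripper_width: 21.3
```

```bash
python3 - <<'E'
from h import *
go(643.5,5.5,175,-84)
cv2.imwrite('pics/side2.png',camera('side')[:,:,::-1])
s=cv2.imread('pics/side2.png')
cv2.imwrite('pics/m2.png',cv2.resize(s[100:240,300:420],(480,560)))
E
```

```text
t 2.2 tcp [ 450.1 -183.1   82. ] yaw -83.5 tilt 0.15 w 21.3 F [-0.1  0.7  7.6] shift [-165.6 -213.8  -92.4] roll 0.543784139823984
```

View pics/m2.png

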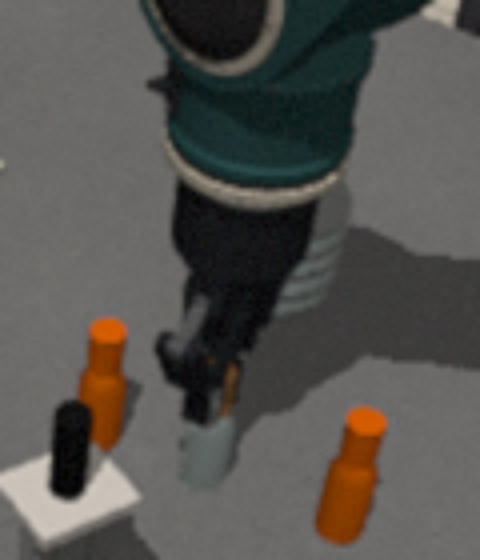

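Request:
{"api": "send_rows", "payload": {
  "rows": [
    [[0,0,-45,0,10],[0,0,-95,0,10],[-25,-30,-105,0.5,10],[-60,-75,-105,0.5,10],[-100,-125,-105,0.5,10],[-135,-175,-105,0.5,10],[-160,-206,-100,0.5,10],[-165,-213,-92,0.5,10]]
  ]
}}

```text
time: 3.25
tool_pos: [644.0, 7.6, 174.5]
eef_rot: [0.744, -0.668, -0.001, -0.002]
force: [-1.2, 0.7, -1.0]
gripper_width: 21.3
```

```bash
python3 - <<'E'
from h import *
go(643.5,5.5,100,-84)
for n in('side','top'): cv2.imwrite(f'pics/{n}3.png',camera(n)[:,:,::-1])
s=cv2.imread('pics/side3.png');t=cv2.imread('pics/top3.png')
cv2.imwrite('pics/m3.png',np.hstack([cv2.resize(s[110:250,170:310],(560,560)),cv2.resize(t[130:270,270:330],(240,560))]))
E
```

```text
t 3.25 tcp [644.    7.6 174.5] yaw -83.8 tilt 0.22 w 21.3 F [-1.2  0.7 -1. ] shift [ 2.3  0.8 74.5] roll 0.2159793624548456
```

View pics/m3.png

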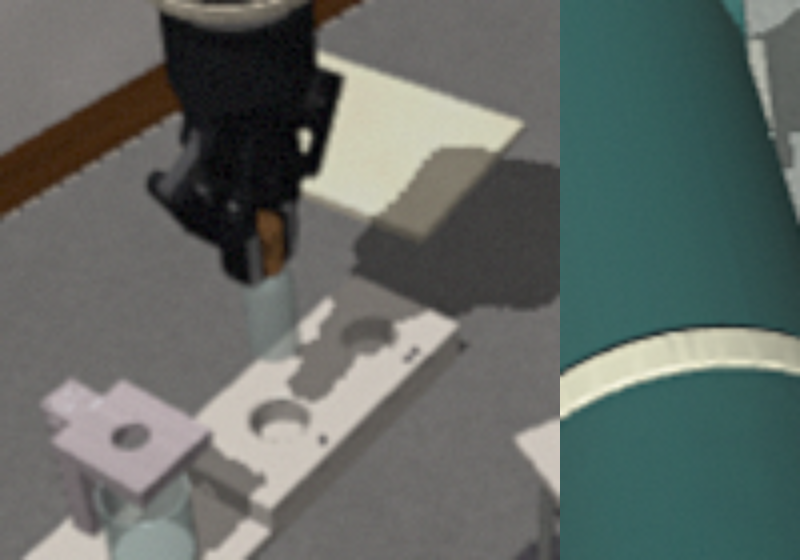

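```bash
python3 - <<'E'
from h import *
s=cv2.imread('pics/side3.png')
cv2.imwrite('pics/m3b.png',cv2.resize(s[165:235,205:275],(770,770),interpolation=cv2.INTER_CUBIC)[:600])
print('bottom exp',proj('side',(644,7.6,92.5)), 'cork ctr', proj('side',(644,7.6,171)))
print('pocket px-> if vial lowered to z30 at TCP xy', proj('side',(644,7.6,30)))
for dx in(-15,15): print(proj('side',np.array([644,7.6,92.5])+dx*np.array([.746,.666,0])))
E
```

```text
bottom exp [237.8 195.8] cork ctr [235.1 169.9]
pocket px-> if vial lowered to z30 at TCP xy [239.6 214.3]
[244.2 195.8]
[231.3 195.8]
```

View pics/m3b.png

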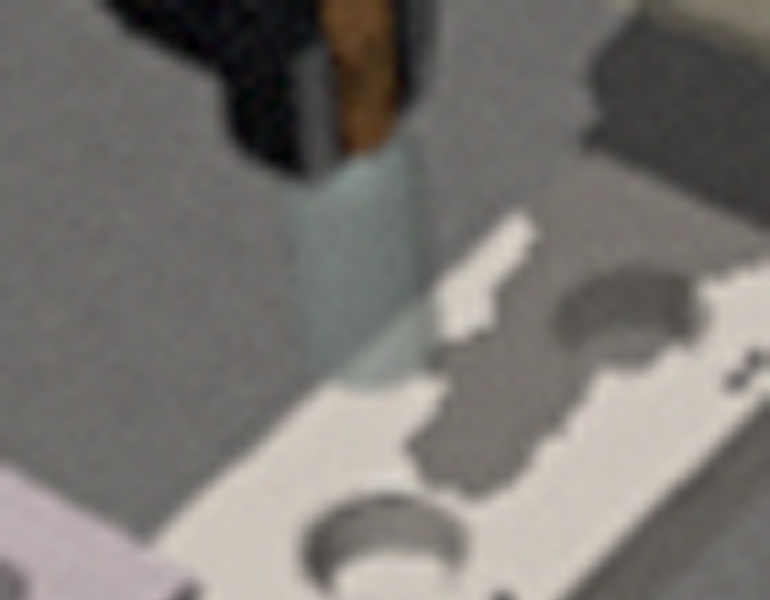

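Request:
{"api": "send_rows", "payload": {
  "rows": [
    [[0,0,25,0,10],[0,0,48,0,10],[0,0,58,0,10],[0,0,63,0,10],[0,0,68,0,10],[0,0,68,0,10]]
  ]
}}

```text
time: 4.1
tool_pos: [645.9, 4.9, 109.9]
eef_rot: [0.743, -0.669, 0.002, -0.003]
force: [2.7, -1.4, 28.7]
gripper_width: 21.0
```

```bash
python3 - <<'E'
from h import *
go(643.5,5.5,90,-84)
cv2.imwrite('pics/side4.png',camera('side')[:,:,::-1])
s=cv2.imread('pics/side4.png')
cv2.imwrite('pics/m4.png',cv2.resize(s[165:235,205:275],(600,600),interpolation=cv2.INTER_CUBIC))
E
```

```text
t 4.1 tcp [645.9   4.9 109.9] yaw -83.9 tilt 0.47 w 21.0 F [ 2.7 -1.4 28.7] shift [-0.8  2.4 19.9] roll 0.06138757967005404
```

View pics/m4.png

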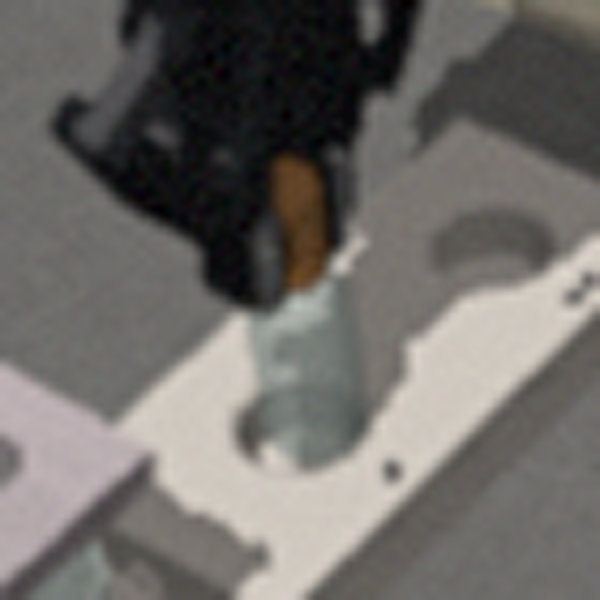

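Request:
{"api": "send_rows", "payload": {
  "rows": [
    [[0,-1,-6,0,10],[0,-1,-6,0,10],[0,-1,0,0,10],[0,-1,3,0,10],[0,-1,5,0,10],[0,-1,5,0,10]]
  ]
}}

```text
time: 4.9
tool_pos: [646.6, 5.1, 104.5]
eef_rot: [0.743, -0.669, 0.002, -0.003]
force: [0.4, 0.0, -0.6]
gripper_width: 21.0
```

```bash
python3 - <<'E'
from h import *
go(646.5,4.9,90,-84)
cv2.imwrite('pics/side5.png',camera('side')[:,:,::-1])
s=cv2.imread('pics/side5.png')
cv2.imwrite('pics/m5.png',cv2.resize(s[165:235,205:275],(600,600),interpolation=cv2.INTER_CUBIC))
E
```

```text
t 4.9 tcp [646.6   5.1 104.5] yaw -83.9 tilt 0.43 w 21.0 F [ 0.4  0.  -0.6] shift [ 0.2  0.2 14.5] roll 0.06122106017978979
```

View pics/m5.png

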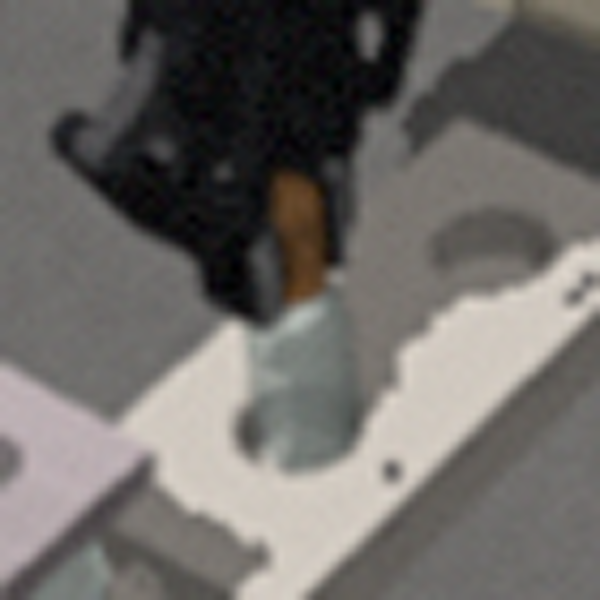

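Request:
{"api": "send_rows", "payload": {
  "rows": [
    [[-0.5,-0.6,5,0,10],[-0.5,-0.6,9,0,10],[-0.5,-0.6,13,0,10],[-0.5,-0.6,16,0,10],[-0.5,-0.6,16,0,10]]
  ]
}}

```text
time: 5.58
tool_pos: [647.9, 5.6, 89.6]
eef_rot: [0.743, -0.669, 0.003, -0.004]
force: [-2.9, -0.1, 13.8]
gripper_width: 21.1
```

Request:
{"api": "send_rows", "payload": {
  "rows": [
    [[0,0,0,0,40],[0,0,0,0,50],[0,0,0,0,50],[0,0,-30,0,50],[0,0,-70,0,50],[0,0,-95,0,50],[0,0,-95,0,50]]
  ]
}}

```text
time: 6.45
tool_pos: [647.9, 5.5, 186.6]
eef_rot: [0.743, -0.669, 0.004, -0.005]
force: [0.2, -0.7, -0.1]
gripper_width: 50.3
```

```bash
python3 - <<'E'
from h import *
go(428,190.7,180,-84)
cv2.imwrite('pics/side6.png',camera('side')[:,:,::-1])
s=cv2.imread('pics/side6.png')
cv2.imwrite('pics/m6.png',cv2.resize(s[165:235,205:275],(600,600),interpolation=cv2.INTER_CUBIC))
E
```

```text
t 6.45 tcp [647.9   5.5 186.6] yaw -83.9 tilt 0.69 w 50.3 F [ 0.2 -0.7 -0.1] shift [-207.4  199.2    4.4] roll 0.05251049608267522
```

View pics/m6.png

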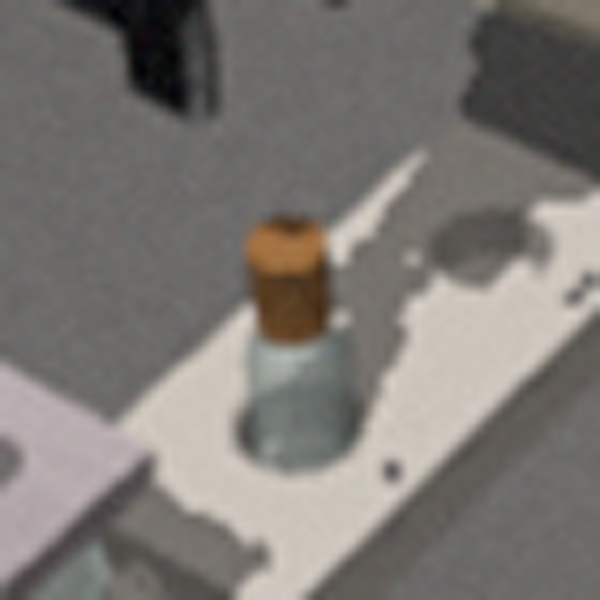

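Request:
{"api": "send_rows", "payload": {
  "rows": [
    [[-30,30,0,0,60],[-75,75,0,0,60],[-120,118,0,0,60],[-160,155,5,0,60],[-190,185,15,0,60],[-205,198,25,0,60],[-207,199,30,0,60],[-207,199,30,0,60]]
  ]
}}

```text
time: 7.5
tool_pos: [428.1, 189.8, 152.8]
eef_rot: [0.743, -0.669, 0.003, -0.004]
force: [0.8, 0.3, 1.1]
gripper_width: 59.8
```

```bash
python3 - <<'E'
from h import *
go(427,191,82,-84)
for n in('side','top'): cv2.imwrite(f'pics/{n}7.png',camera(n)[:,:,::-1])
s=cv2.imread('pics/side7.png');t=cv2.imread('pics/top7.png')
cv2.imwrite('pics/m7.png',np.hstack([cv2.resize(s[240:350,200:300],(500,550)),cv2.resize(t[200:310,165:225],(300,550))]))
print('pocket1 cork tops px side ->',plane('side',(238.6,193.6),100))
E
```

```text
t 7.5 tcp [428.1 189.8 152.8] yaw -84.0 tilt 0.52 w 59.8 F [0.8 0.3 1.1] shift [-1.2  1.6 70.8] roll 0.03586007990621454
pocket1 cork tops px side -> [641.7   6.4 100. ]
```

View pics/m7.png

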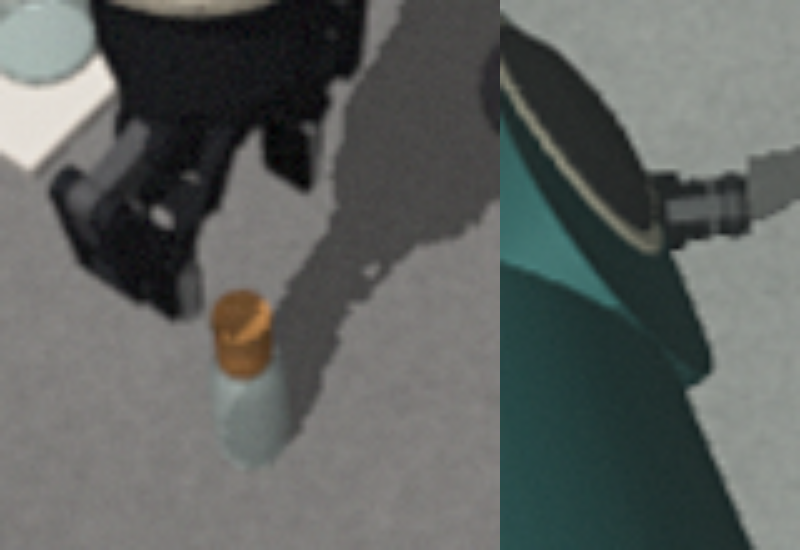

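View pics/top7.png

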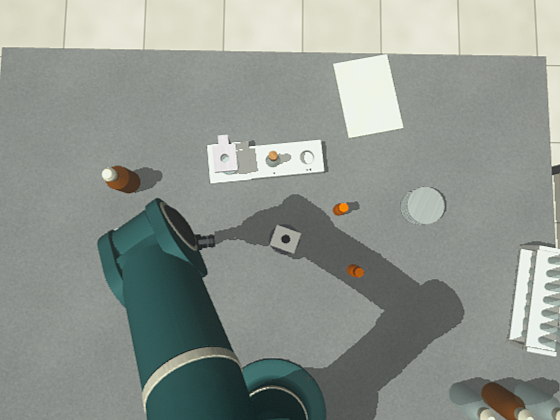

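```bash
python3 - <<'E'
from h import *
for z in(130,137,144): print(proj('side',(428.1,189.8,z)))
t=cv2.imread('pics/top7.png')
h=cv2.cvtColor(t,cv2.COLOR_BGR2HSV);c,st,m=blob(cv2.inRange(h,(5,90,90),(22,210,255)),(262,145,22,22));print(c,st,plane('top',c,100))
s=cv2.imread('pics/side7.png')
cv2.imwrite('pics/m7b.png',cv2.resize(s[265:345,225:275],(500,800))[:600])
for z in (92,):print(proj('side',(428.1,189.8,z)),proj('side',(428.1-4,189.8,z)))
E
```

```text
[247.4 289.2]
[247.2 287. ]
[247.  284.8]
[272.7 155.3] [269 151   9  10  67] [641.    2.5 100. ]
[248.6 300.6] [250.1 301.9]
```

View pics/m7b.png

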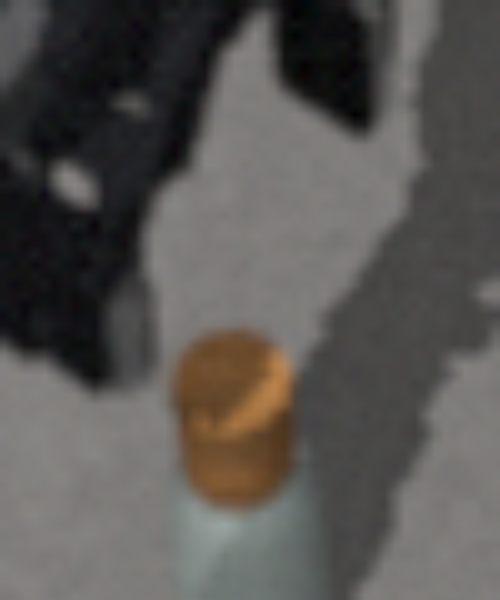

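Request:
{"api": "send_rows", "payload": {
  "rows": [
    [[-1.5,2.2,30,0,60],[-1.5,2.2,55,0,60],[-1.5,2.2,70,0,60],[-1.5,2.2,70,0,60],[-1.5,2.2,70,0,10],[-1.5,2.2,70,0,10],[-1.5,2.2,70,0,10],[-1.5,2.2,70,0,10]]
  ]
}}

```text
time: 8.6
tool_pos: [427.4, 191.5, 84.1]
eef_rot: [0.743, -0.669, 0.003, -0.005]
force: [0.1, 1.7, 6.7]
gripper_width: 21.0
```

```bash
python3 - <<'E'
from h import *
go(655,-84,190,-84)
for n in('side','top'): cv2.imwrite(f'pics/{n}8.png',camera(n)[:,:,::-1])
s=cv2.imread('pics/side8.png')
cv2.imwrite('pics/m8.png',cv2.resize(s[240:350,200:300],(500,550)))
E
```

```text
t 8.6 tcp [427.4 191.5  84.1] yaw -84.0 tilt 0.66 w 21.0 F [0.1 1.7 6.7] shift [ 297.6 -198.8 -104. ] roll -0.007730918074486226
```

View pics/m8.png

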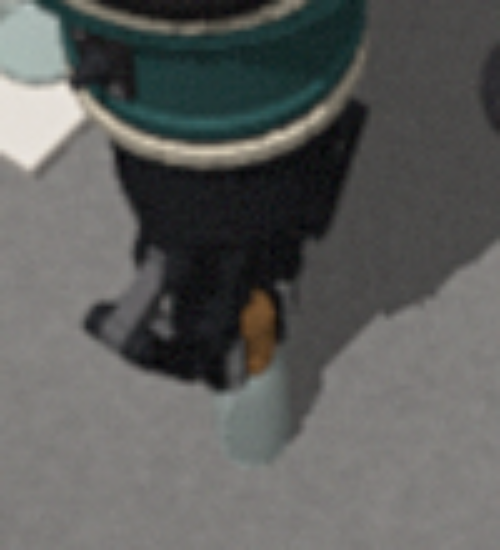

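Request:
{"api": "send_rows", "payload": {
  "rows": [
    [[0,0,-55,0,10],[0,0,-110,0,10],[35,-24,-120,0,10],[80,-54,-120,0,10],[130,-88,-120,0,10],[180,-121,-120,0,10],[230,-155,-120,0,10],[275,-185,-115,0,10]]
  ]
}}

```text
time: 9.7
tool_pos: [640.1, -65.0, 201.5]
eef_rot: [0.743, -0.669, 0.004, -0.005]
force: [-0.3, 0.5, -0.5]
gripper_width: 21.0
```

```bash
python3 - <<'E'
from h import *
go(656.8,-84,140,-84)
E
```

```text
t 9.7 tcp [640.1 -65.  201.5] yaw -84.0 tilt 0.73 w 21.0 F [-0.3  0.5 -0.5] shift [ 20.7 -13.9  61.7] roll -0.03792152418918704
```

Request:
{"api": "send_rows", "payload": {
  "rows": [
    [[12,-8,20,0,10],[20.5,-14,45,0,10],[20.5,-14,60,0,10],[20.5,-14,62,0,10],[20.5,-14,62,0,10]]
  ]
}}

```text
time: 10.32
tool_pos: [657.1, -83.2, 140.6]
eef_rot: [0.743, -0.669, 0.004, -0.005]
force: [-0.3, -1.0, 0.4]
gripper_width: 21.0
```

```bash
python3 - <<'E'
from h import *
go(656.8,-84,110,-84)
for n in('side','top'): cv2.imwrite(f'pics/{n}9.png',camera(n)[:,:,::-1])
s=cv2.imread('pics/side9.png')
cv2.imwrite('pics/m9.png',cv2.resize(s[150:220,215:285],(600,600),interpolation=cv2.INTER_CUBIC))
s=read_state()['tool_pos'];print(proj('side',s+[0,0,-84]),proj('side',[s[0],s[1],30]))
E
```

```text
t 10.32 tcp [657.1 -83.2 140.6] yaw -84.0 tilt 0.77 w 21.0 F [-0.3 -1.   0.4] shift [ 0.8  0.7 30.6] roll 0.001219407154664509
[261.2 184.7] [261.5 192.5]
```

View pics/m9.png

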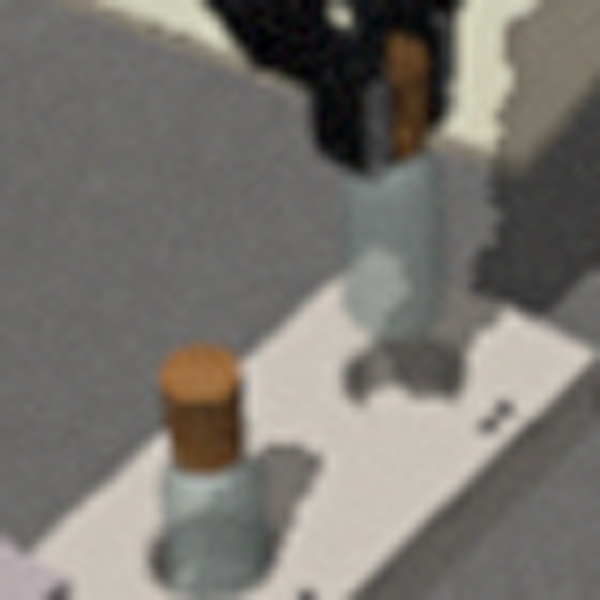

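Request:
{"api": "send_rows", "payload": {
  "rows": [
    [[0,0,15,0,10],[0,0,24,0,10],[0,0,30,0,10],[0,0,34,0,10],[0,0,34,0,10]]
  ]
}}

```text
time: 11.05
tool_pos: [657.7, -83.4, 106.6]
eef_rot: [0.743, -0.669, 0.004, -0.005]
force: [-0.3, 0.1, -0.2]
gripper_width: 21.1
```

Request:
{"api": "send_rows", "payload": {
  "rows": [
    [[0,0,5,0,10],[0,0,10,0,10],[0,0,14,0,10],[0,0,15,0,10],[0,0,15,0,10]]
  ]
}}

```text
time: 11.68
tool_pos: [658.2, -83.2, 92.1]
eef_rot: [0.743, -0.669, 0.005, -0.006]
force: [-2.3, 0.9, 8.2]
gripper_width: 21.2
```

Request:
{"api": "send_rows", "payload": {
  "rows": [
    [[0,0,0,0,40],[0,0,0,0,50],[0,0,0,0,50],[0,0,-30,0,50],[0,0,-70,0,50],[0,0,-120,0,50],[0,0,-130,0,50]]
  ]
}}

```text
time: 12.55
tool_pos: [657.6, -83.5, 225.7]
eef_rot: [0.743, -0.669, 0.007, -0.007]
force: [-0.0, -0.0, -0.0]
gripper_width: 50.3
```

```bash
python3 - <<'E'
from h import *
go(439,-28,250,-84)
for n in('side',): cv2.imwrite(f'pics/{n}10.png',camera(n)[:,:,::-1])
s=cv2.imread('pics/side10.png')
cv2.imwrite('pics/m10.png',cv2.resize(s[160:240,215:335],None,fx=6.5,fy=6.5,interpolation=cv2.INTER_CUBIC))
E
```

```text
t 12.55 tcp [657.6 -83.5 225.7] yaw -84.0 tilt 1.11 w 50.3 F [-0. -0. -0.] shift [-78.  211.1 -28.4] roll -0.011428800140507178
```

View pics/m10.png

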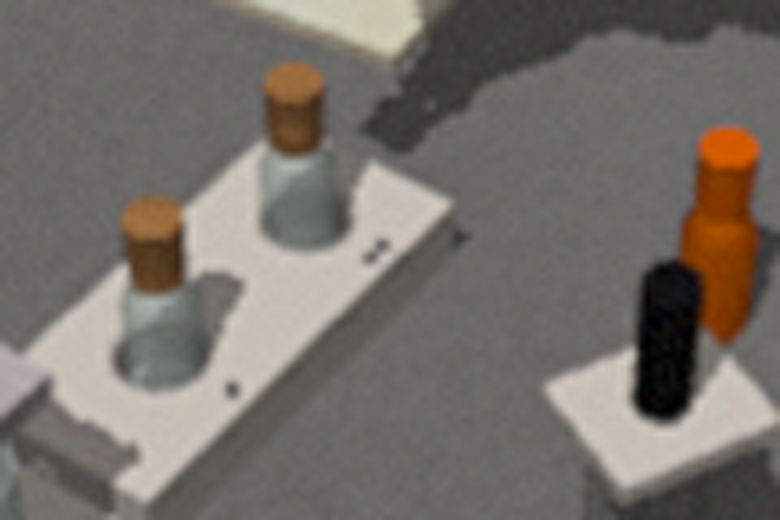

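Request:
{"api": "send_rows", "payload": {
  "rows": [
    [[-15,40,0,0,50],[-35,90,0,0,50],[-55,145,0,0,50],[-72,188,0,0,50],[-79.8,209,0,0,50],[-79.8,209,0,0,50],[-79.8,209,0,0,50]]
  ]
}}

```text
time: 13.48
tool_pos: [441.5, -26.2, 220.8]
eef_rot: [0.743, -0.669, 0.006, -0.007]
force: [0.9, -0.4, 0.5]
gripper_width: 50.0
```

```bash
python3 - <<'E'
from h import *
go(441,-26,158,-84)
for n in('side','top'): cv2.imwrite(f'pics/{n}11.png',camera(n)[:,:,::-1])
s=cv2.imread('pics/side11.png');t=cv2.imread('pics/top11.png')
cv2.imwrite('pics/m11.png',np.hstack([cv2.resize(s[150:250,270:350],(480,600),interpolation=cv2.INTER_CUBIC),cv2.resize(t[210:310,260:310],(300,600),interpolation=cv2.INTER_CUBIC)]))
s=read_state()['tool_pos'];print([proj('side',(s[0],s[1],z)) for z in(s[2],180,150)])
E
```

```text
t 13.47 tcp [441.5 -26.2 220.8] yaw -84.0 tilt 1.03 w 50.0 F [ 0.9 -0.4  0.5] shift [-0.3  1.6 62.8] roll -0.029894709407145115
[array([319.3, 187.3]), array([317.9, 202.4]), array([317. , 212.8])]
```

View pics/m11.png

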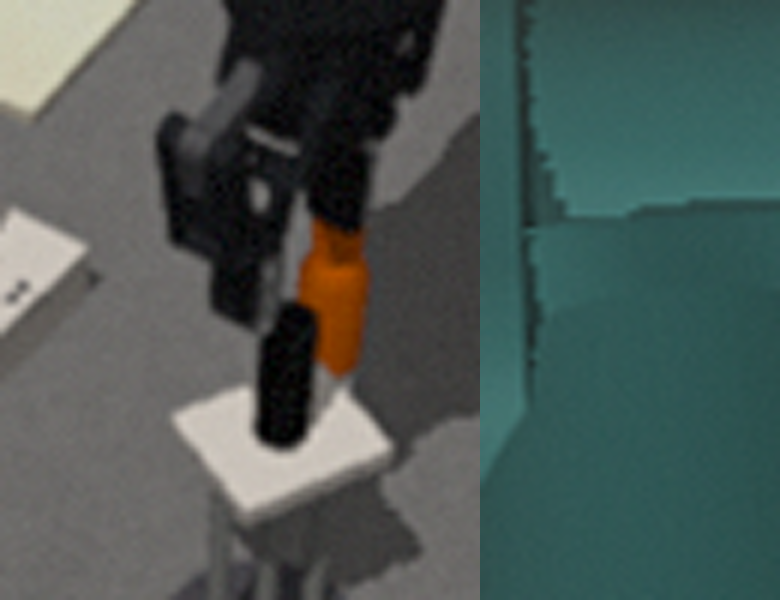

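Request:
{"api": "send_rows", "payload": {
  "rows": [
    [[0,1.5,25,0,50],[0,1.5,48,0,50],[0,1.5,62,0,50],[0,1.5,62,0,50],[0,1.5,62,0,8],[0,1.5,62,0,8],[0,1.5,62,0,8],[0,1.5,62,0,8]]
  ]
}}

```text
time: 14.58
tool_pos: [441.7, -26.3, 159.6]
eef_rot: [0.743, -0.669, 0.007, -0.007]
force: [-0.8, -0.2, 5.6]
gripper_width: 17.6
```

```bash
python3 - <<'E'
from h import *
from scipy.spatial.transform import Rotation as Ro
go(632,121.5,280,-84)
print(Ro.from_quat(read_state()['eef_rot']).as_matrix()[:,2]*100)
for n in('side',): cv2.imwrite(f'pics/{n}12.png',camera(n)[:,:,::-1])
s=cv2.imread('pics/side12.png')
cv2.imwrite('pics/m12.png',cv2.resize(s[170:250,280:350],(525,600),interpolation=cv2.INTER_CUBIC))
E
```

```text
t 14.57 tcp [441.7 -26.3 159.6] yaw -84.0 tilt 1.1 w 17.6 F [-0.8 -0.2  5.6] shift [-127.1 -206.9 -116.5] roll -0.03469053939588207
[   1.9    0.2 -100. ]
```

View pics/m12.png

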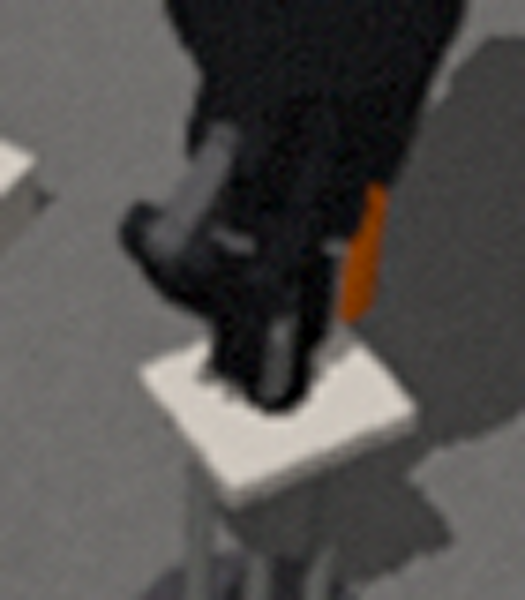

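Request:
{"api": "send_rows", "payload": {
  "rows": [
    [[0,-0.8,-40,0,8],[0,-1.6,-85,0,8],[0,-2.4,-125,0,8],[-15,-26,-128,0,8],[-45,-76,-128,0,8],[-75,-125,-128,0,8],[-100,-165,-127,0,8],[-115,-188,-126,0,8]]
  ]
}}

```text
time: 15.62
tool_pos: [615.5, 109.1, 289.2]
eef_rot: [0.743, -0.669, 0.006, -0.007]
force: [-0.3, -0.5, -0.7]
gripper_width: 17.3
```

```bash
python3 - <<'E'
from h import *
go(632,121.5,285,-84)
E
```

```text
t 15.62 tcp [615.5 109.1 289.2] yaw -84.0 tilt 1.11 w 17.3 F [-0.3 -0.5 -0.7] shift [-10.6 -17.6   4.6] roll 0.02200093228482558
```

Request:
{"api": "send_rows", "payload": {
  "rows": [
    [[-6,-10,2,0,8],[-10.5,-17.5,4,0,8],[-10.5,-17.5,4,0,8],[-10.5,-17.5,4,0,8]]
  ]
}}

```text
time: 16.12
tool_pos: [631.6, 120.7, 285.9]
eef_rot: [0.743, -0.669, 0.007, -0.007]
force: [0.4, -0.7, -1.1]
gripper_width: 18.0
```

```bash
python3 - <<'E'
from h import *
go(632,121.5,285,-84)
for n in('side','top'): cv2.imwrite(f'pics/{n}13.png',camera(n)[:,:,::-1])
s=cv2.imread('pics/side13.png')
cv2.imwrite('pics/m13.png',cv2.resize(s[150:250,160:250],(720,800),interpolation=cv2.INTER_CUBIC)[:600])
s=read_state()['tool_pos'];print([proj('side',(s[0],s[1],z)) for z in(s[2],s[2]-34.6,s[2]-144.6,115)])
E
```

```text
t 16.12 tcp [631.6 120.7 285.9] yaw -84.0 tilt 1.12 w 18.0 F [ 0.4 -0.7 -1.1] shift [-0.7 -0.5  0.9] roll -0.013347869371557408
[array([190.4, 154.9]), array([193.2, 169.4]), array([201.1, 209.8]), array([202.8, 218.4])]
```

View pics/m13.png

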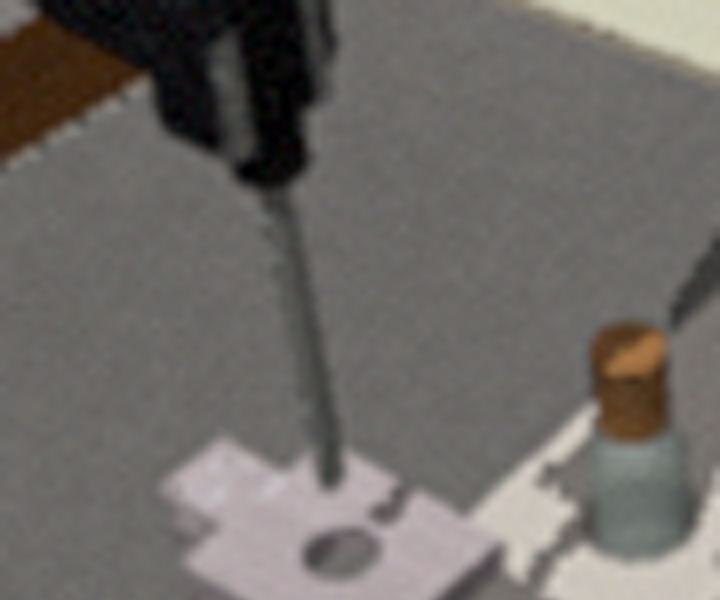

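View pics/top13.png

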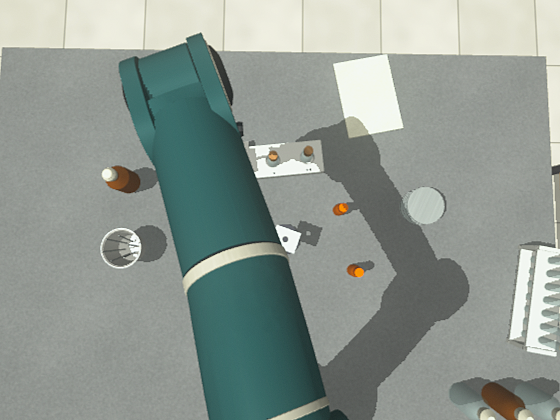

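```bash
cat > rod.py <<'E'
from h import *
import sys
def rod(f,ref='pics/side0.png',x0=185,x1=212,r0=172,r1=214):
    g=cv2.cvtColor(cv2.imread(f),cv2.COLOR_BGR2GRAY).astype(float);b=cv2.cvtColor(cv2.imread(ref),cv2.COLOR_BGR2GRAY).astype(float)
    d=np.abs(g-b);P=[]
    for r in range(r0,r1):
        w=d[r,x0:x1].copy();w[w<12]=0
        if w.sum()>20:
            xc=(w*np.arange(x0,x1)).sum()/w.sum();k=(np.abs(np.arange(x0,x1)-xc)<5);w=w*k
            P.append((r,(w*np.arange(x0,x1)).sum()/w.sum(),w.sum()))
    return np.array(P)
E
python3 - <<'E'
from rod import *
P=rod('pics/side13.png');print(P)
k=(P[:,0]>176)&(P[:,0]<208);c=np.polyfit(P[k,0],P[k,1],1);print(c, [np.polyval(c,r) for r in(174,210,219)])
# expected axis for vertical
s=read_state()['tool_pos'];a=proj('side',(s[0],s[1],250));b=proj('side',(s[0],s[1],142));print('exp slope',(b-a)[0]/(b-a)[1],a,b)
g=cv2.cvtColor(cv2.imread('pics/side0.png'),cv2.COLOR_BGR2GRAY)
for th in(115,125,135,145):
    m=(cv2.resize(g,None,fx=8,fy=8,interpolation=cv2.INTER_LINEAR)<th).astype(np.uint8)
    c,st,mm=blob(m,(8*195,8*213,14*8,11*8));print(th,(c+.5)/8-.5,st/8)
for th in(115,130,145,155):
    m=(cv2.resize(cv2.cvtColor(cv2.imread('pics/side13.png'),cv2.COLOR_BGR2GRAY),None,fx=8,fy=8,interpolation=cv2.INTER_LINEAR)<th).astype(np.uint8)
    c,st,mm=blob(m,(8*195,8*213,14*8,11*8));print(th,(c+.5)/8-.5,st/8)
E
```

```text
[[172.  192.7 571. ]
 [173.  193.4 307. ]
 [174.  193.7 152. ]
 [175.  193.6 167. ]
 [176.  194.8 146. ]
 [177.  194.6  82. ]
 [178.  196.5  80. ]
 [179.  195.9  82. ]
 [180.  198.9  62. ]
 [181.  196.1  56. ]
 [182.  196.5  43. ]
 [183.  197.7  65. ]
 [184.  197.1  56. ]
 [185.  198.2  51. ]
 [186.  197.2  60. ]
 [187.  198.7  72. ]
 [188.  197.1  63. ]
 [189.  198.1  96. ]
 [190.  198.8  69. ]
 [191.  199.   72. ]
 [192.  199.6  92. ]
 [193.  198.2  55. ]
 [194.  197.5  74. ]
 [195.  199.   55. ]
 [196.  199.8  74. ]
 [197.  197.7  89. ]
 [198.  199.6  83. ]
 [199.  199.6  50. ]
 [200.  199.1  74. ]
 [201.  200.5  86. ]
 [202.  199.2 118. ]
 [203.  200.2  74. ]
 [204.  200.6 107. ]
 [205.  200.3 223. ]
 [206.  200.6 274. ]
 [207.  200.  334. ]
 [208.  199.8 348. ]
 [209.  199.8 335. ]
 [210.  199.4 249. ]
 [211.  200.4 144. ]
 [212.  199.5 152. ]
 [213.  200.6 118. ]]
[  0.1 170.7] [np.float64(195.8518659484559), np.float64(201.05770379786455), np.float64(202.35916326021672)]
exp slope 0.1962019462056324 [193.3 169.9] [201.1 209.6]
115 [202.  218.6] [197.9 216.1   9.4   6.  347.8]
125 [202.1 218.7] [197.6 215.9  10.    6.8 406. ]
135 [202.1 218.7] [197.5 215.6  10.4   7.2 466.1]
145 [202.1 218.8] [197.1 215.2  11.    7.9 545.1]
115 [201.9 218.6] [198.  216.4   8.9   5.4 287.8]
130 [202.  218.7] [197.8 216.    9.6   6.2 368.2]
145 [202.1 218.7] [197.5 215.8  10.2   7.  450.9]
155 [202.7 218.1] [197.2 213.   11.8  10.1 593.6]
```

Request:
{"api": "send_rows", "payload": {
  "rows": [
    [[-0.3,-1.7,0,0,8],[-0.3,-1.5,10,0,8],[-0.3,-1.3,20,0,8],[-0.3,-1.3,20,0,8],[-0.3,-1.3,20,0,8]]
  ]
}}

```text
time: 16.85
tool_pos: [633.4, 121.3, 266.0]
eef_rot: [0.743, -0.669, 0.007, -0.007]
force: [-0.1, -0.2, -0.0]
gripper_width: 17.7
```

```bash
python3 - <<'E'
from h import *
go(633.3,121.2,265,-84)
for n in('side',): cv2.imwrite(f'pics/{n}14.png',camera(n)[:,:,::-1])
s=cv2.imread('pics/side14.png')
cv2.imwrite('pics/m14.png',cv2.resize(s[180:235,170:235],None,fx=11,fy=11,interpolation=cv2.INTER_CUBIC)[:600])
s=read_state()['tool_pos'];print([proj('side',(s[0],s[1],z)) for z in(s[2],s[2]-34.6,s[2]-144.6,115)])
E
```

```text
t 16.85 tcp [633.4 121.3 266. ] yaw -84.0 tilt 1.13 w 17.7 F [-0.1 -0.2 -0. ] shift [0.1 0.1 1. ] roll -0.009752489353118676
[array([191.1, 163.1]), array([193.9, 177. ]), array([201.6, 216.1]), array([202.1, 218.2])]
```

View pics/m14.png

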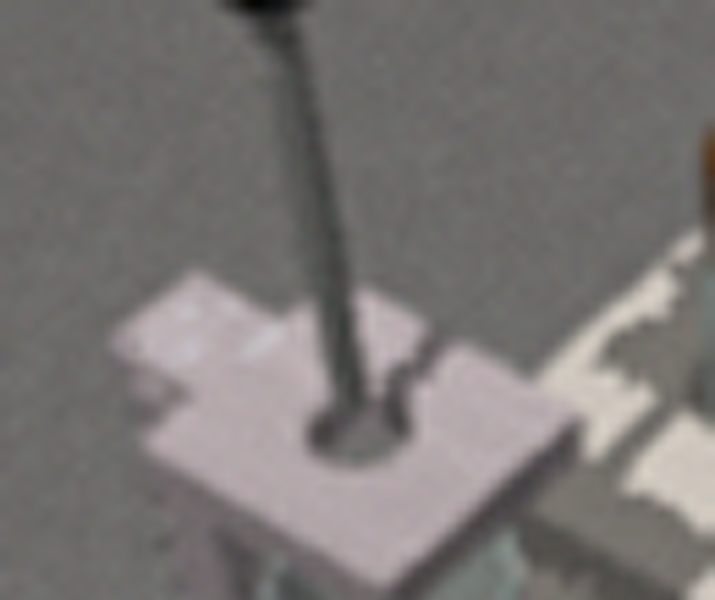

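Request:
{"api": "send_rows", "payload": {
  "rows": [
    [[-0.5,0.8,0,0,8],[-0.5,0.8,0,0,8],[-0.5,0.9,5,0,8],[-0.5,1.0,12,0,8],[-0.5,1.2,18,0,8],[-0.5,1.2,18,0,8]]
  ]
}}

```text
time: 17.65
tool_pos: [632.3, 121.7, 247.4]
eef_rot: [0.743, -0.669, 0.006, -0.007]
force: [0.5, 0.4, -1.0]
gripper_width: 17.8
```

```bash
python3 - <<'E'
from h import *
go(632.5,121.7,204.6,-84)
for n in('side','top'): cv2.imwrite(f'pics/{n}15.png',camera(n)[:,:,::-1])
s=cv2.imread('pics/side15.png')
cv2.imwrite('pics/m15.png',cv2.resize(s[180:235,170:235],None,fx=11,fy=11,interpolation=cv2.INTER_CUBIC)[:600])
s=read_state()['tool_pos'];print([proj('side',(s[0],s[1],z)) for z in(s[2],s[2]-34.6,s[2]-144.6,115)])
E
```

```text
t 17.65 tcp [632.3 121.7 247.4] yaw -84.0 tilt 1.08 w 17.8 F [ 0.5  0.4 -1. ] shift [-0.   0.6 42.8] roll -0.010901137025015828
[array([192.7, 170.7]), array([195.4, 184.2]), array([202.9, 222.1]), array([202.2, 218.5])]
```

View pics/m15.png

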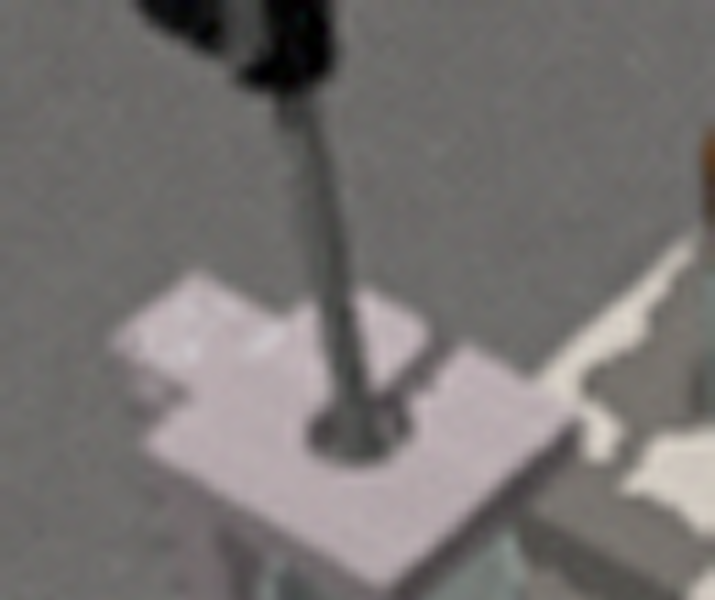

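Request:
{"api": "send_rows", "payload": {
  "rows": [
    [[0.1,0,6,0,8],[0.1,0.1,13,0,8],[0.1,0.2,20,0,8],[0.1,0.3,27,0,8],[0.1,0.4,34,0,8],[0.1,0.5,40,0,8],[0.1,0.5,42.5,0,8],[0.1,0.5,42.5,0,8]]
  ]
}}

```text
time: 18.75
tool_pos: [632.9, 121.7, 205.6]
eef_rot: [0.743, -0.669, 0.007, -0.007]
force: [0.8, -0.0, -0.8]
gripper_width: 17.9
```

```bash
python3 - <<'E'
from h import *
go(632.5,121.6,204.6,-84)
for n in('side','top'): cv2.imwrite(f'pics/{n}16.png',camera(n)[:,:,::-1])
s=cv2.imread('pics/side16.png')
cv2.imwrite('pics/m16.png',cv2.resize(s[185:260,170:235],None,fx=8,fy=8,interpolation=cv2.INTER_CUBIC)[:600])
s=read_state()['tool_pos'];print([proj('side',(s[0],s[1],z)) for z in(s[2],s[2]-34.6,s[2]-144.6,115)])
E
```

```text
t 18.75 tcp [632.9 121.7 205.6] yaw -84.0 tilt 1.14 w 17.9 F [ 0.8 -0.  -0.8] shift [0.1 0.5 1. ] roll -0.008489732976414643
[array([195.8, 187. ]), array([198.3, 199.5]), array([205.3, 234.8]), array([202. , 218.4])]
```

View pics/m16.png

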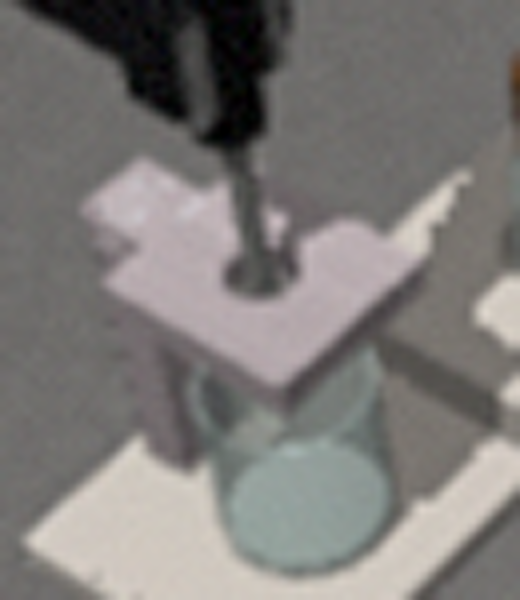

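View pics/side16.png

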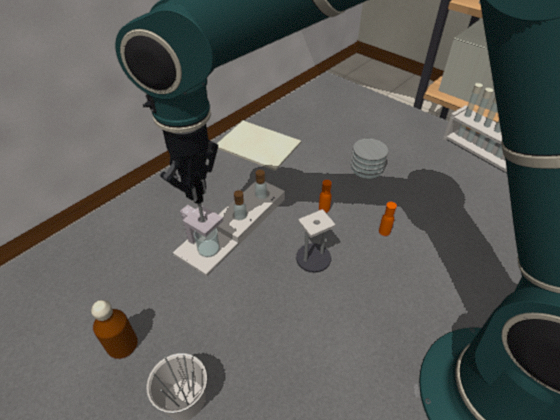

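```bash
python3 - <<'E'
from h import *
g=cv2.cvtColor(cv2.imread('pics/side16.png'),cv2.COLOR_BGR2GRAY).astype(int)
for r in range(203,224): print(r,g[r,192:212])
E
```

```text
203 [108 108 101  79  64  45  26  33  45  87 113 112 109 110 107 110 110 107
 110 112]
204 [107 110 112 110 106  82  53  54  63  91 116 110 109 110 107 109 110 110
 109 111]
205 [108 111 112 111 113 100  68  57  62  93 124 114 111 107 108 107 107 109
 110 111]
206 [119 106 107 109 111 109  89  72  65  91 122 114 110 107 110 111 109 110
 112 110]
207 [148 123 110 107 119 131 117  89  77  70  96 106 105 106 111 111 110 112
 112 113]
208 [172 160 140 135 146 166 143  91  81  78  90 104 105 105 106 107 110 110
 113 113]
209 [174 178 183 175 178 184 155  91  81  71  85 107 103 100 103 106 105 109
 108 109]
210 [180 187 198 193 184 181 158 102  84  73  93 120 107 103 101 104 104 102
 108 107]
211 [189 196 191 183 182 181 164 117  84  72 104 144 144 128 105 100 104 102
 103 105]
212 [182 185 180 184 183 183 168 122  85  74  97 152 187 160 110 103 102 100
 105 123]
213 [174 174 173 178 182 183 181 145  86  79  91 145 176 144 103 101 109 119
 142 159]
214 [172 176 175 175 174 182 186 161  98  81  77 129 151 108 100 121 142 159
 183 183]
215 [174 169 174 174 175 178 178 159 108  83  77 116 138  97 101 141 180 185
 181 183]
216 [176 174 173 171 172 174 171 146 107  88  71  77  91  76  96 143 184 180
 178 179]
217 [176 173 173 176 175 166 142 106  86  86  77  77  79  73  86 142 179 179
 175 177]
218 [175 176 177 178 178 158 107  74  80  88  81  73  83  86  73 128 177 178
 176 174]
219 [174 172 173 174 178 152  90  71  81  88  83  72  88 105  93 134 178 179
 180 176]
220 [175 174 173 176 174 155 102  83  90  94  78  67  81 113 133 160 177 179
 177 178]
221 [175 175 173 173 174 166 141 117 108  94  82  83  98 133 165 177 177 176
 176 178]
222 [174 176 174 175 175 176 168 158 144 134 128 134 147 160 175 175 171 171
 174 176]
223 [172 174 175 177 176 176 174 174 174 172 175 176 174 174 173 172 172 176
 172 173]
```

Request:
{"api": "send_rows", "payload": {
  "rows": [
    [[0,0,0,0,8],[0,0,0,0,8],[0,0,0,0,8],[0,0,0,0,8],[0,0,0,0,8]]
  ]
}}

```text
time: 19.48
tool_pos: [633.0, 121.8, 205.8]
eef_rot: [0.743, -0.669, 0.007, -0.008]
force: [0.5, 0.7, -0.7]
gripper_width: 17.9
```

```bash
python3 - <<'E'
from h import *
go(632.5,121.6,204.6,-84)
s=camera('side');cv2.imwrite('pics/side17.png',s[:,:,::-1])
cv2.imwrite('pics/m17.png',cv2.resize(s[160:235,170:280,::-1],None,fx=7,fy=7,interpolation=cv2.INTER_CUBIC))
s=read_state();print(s['qvel'])
E
```

```text
t 19.48 tcp [633.  121.8 205.8] yaw -84.0 tilt 1.16 w 17.9 F [ 0.5  0.7 -0.7] shift [0.1 0.6 1.2] roll -0.00834766428523892
[-0. -0.  0. -0.  0. -0. -0.]
```

View pics/m17.png

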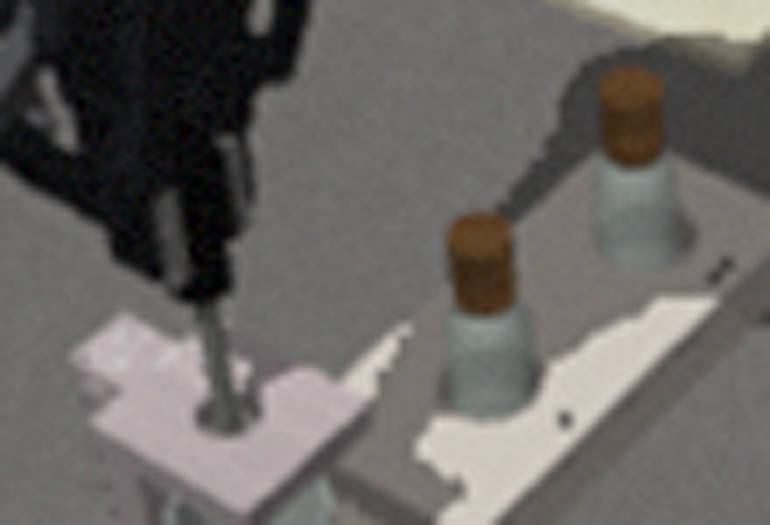

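The rod is in the hole and at rest, at crop position (225,410). Both vials stand in their pockets, and the arm is still, so I'm handing in.

```bash
python3 -c "
from workcell import *
print(hand_in())"
```

```text
the job is handed in; nothing more can be done
None
```

I stood both clear corked vials in the block, the pocket next to the guide arm first and then the outer one. I then took the probe from its stand and lowered it through the guide hole. I handed in at 19.5 s, still holding it there at rest.

- **Vials:** the first caught the near rim of its pocket at about 29 N. I raised it, shifted it about 1 mm and it went in. The last side picture shows both standing seated and released.
- **Probe:** in the side view the rod's axis lies within about 0.2 px (0.4 mm) of the hole's centre sideways. Along the line of sight I can only say about 1–2 mm. The rod end is about 54 mm below the top of the hole, worked out from the tool height and the grasp. The measured force was at noise level throughout the insertion, so I saw no sign of contact.
- **Disagreements:** the top camera put the hole about 2 mm from the side camera's estimate, and the arm hid the hole from above at the end, so I relied on the side view. The tool tilt crept up to about 1.2°, but the rod looked upright in the pictures before it entered the hole.
- **Bystanders:** the bottle, dishes and tub look unmoved in the last full side picture, though I did not measure them.

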